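# Set up the filter fluorometer for its daily check

## Task

Set the fluorometer's filter dial to 5: it only turns while its knob is held down against its spring, so press it gently, turn until the 5 stands in the middle of the window, and let the knob spring fully back up into its latch, never forcing it. Seat the blue-capped reference block fully home in the sample well, gently, and push the light hood fully shut over it. Leave the other two blocks in their rack.

Things in the scene. Friction and masses are not known exactly. Their poses are not given: they have to be found in the camera images.
- fluorometer: Bench filter fluorometer, off-white with slate-blue end cheeks, 237 mm wide (its y) by 173 mm deep (its x), flat deck 62 mm above the table. Origin: on the table under its middle; x points to its back, y to its left, z up. It does not move. Its front is a 45 degree panel with a dark read-out and the small window.
- dial_axis (a point): Point on the upright axis of the filter dial, at deck height. On it stands a black, round, knurled knob, 36 mm in diameter, its top 35 mm above the deck when fully up. Its foot is a skirt, 60 mm in diameter, its top face 13 mm above the deck when up: fingertips that hold the knob can rest on the skirt and press it down.
- filter_dial (a joint): Angle of the filter dial, rad, growing counter-clockwise seen from above. The numbers 1 to 8 stand on a white conical drum, 45 degrees apart: at 0 the 1 is in the middle of the window, at pi/4 the 2, and so on; at pi (or -pi) the 5. No end stops. Latched it has up to 2 degrees of play. It starts between 0.3 and 1.75, perhaps between two numbers.
- dial_press (a joint): How far the knob is pressed down, m: 0 up. Its spring needs 3 N at 0, 7 N at 4.5 mm. At 0 its ball sits in one of eight notches (one a number) and the dial is latched; from 4.0 mm down it turns freely; at 4.5 mm it meets a stop. Let go between numbers it stays at about 3.4 mm, on the land between notches; let go within 5 degrees of a number it slips into the notch and rises to 0.
- index_crown: Fixed notched crown and stop plate hidden under the deck. Turning the knob while it is not pressed clear of the notches, or pressing it hard on the stop, loads it. Origin on the dial axis at table height.
- window (a point): Middle of the window in the sloping front panel, on the drum's face, 44 mm above the table; the window opens 20 mm wide by 17 mm and has a red mark at each side.
- number_5 (a point): Middle of the number 5 on the drum, 48 mm from the dial's axis; digits are 10 mm high, black.
- block_blue: Solid reference block with a blue cap: a clear bluish square body 12.5 x 12.5 mm, 32 mm long, its lowest 5 mm tapered to 9 mm square, below a square cap 16 x 16 mm, 24 mm high; 56 mm in all, about 35 g. Origin: centre of its underside, z up. It stands in one of the rack's three pockets, the underside of its cap on the rack's top.
- block_yellow: Another reference block of the same size, with a yellow cap; origin as above.
- block_white: Another reference block of the same size, with a white cap; origin as above.
- rack: White rack, 137 x 53 mm, 48 mm high, fixed; origin on the table under its middle. Three square pockets in a row along its x, 40 mm apart, one at the middle. Behind it stands a tall beige imager, its front 0.65 m ahead of the robot's base.
- well_mouth (a point): Centre of the sample well's mouth, in the deck plane. The well is square, 14.5 mm, sides along the fluorometer's x and y, 36 mm deep; the block fits any of four ways round. Home, the cap's underside rests on the deck, the block's origin 32 mm below this point. A spring ball in the back wall, 16 mm down, grips the block: it must be pushed down the last 20 mm with 3 to 6 N.
- hood (a joint): How far the light hood has slid towards the back, m: 0 fully open, in front of the well; 0.060 fully shut over it. It stays where it is left; about 2 N moves it.
- hood_front (a point): Middle of the hood's front face, the one to push on, 16 mm above the deck. The hood is slate-blue, 44 mm long (x), 32 mm wide, 32 mm high, open towards the back, with 5 mm of room over the cap of a block that is home.
- index_ball: Steel ball, 7 mm, fixed to the knob under the deck (hidden), 28 mm from the dial's axis; its origin is on the axis. It runs against index_crown.

How it is judged:
By the outcome, as a careful person would: the job done as asked, in the order asked, and still so for the second after the job is handed in, with the robot touching nothing.
It also fails if it takes over 70 s, if anything falls off the work surface, if the arm or the gripper's body presses on something with over 40 N, if the wrist force passes 120 N, or if a joint passes its speed limit or range.

## Robot

A 6-joint arm with a two-finger parallel gripper is mounted at the origin on a cart in front of the work surface, level with it; the furniture and walls round the work are solid. World frame = base frame: x ahead of the robot, y to its left, z up, the work surface at z = 0. Lengths are in m, angles in rad, forces in N, time in s.
With the tool pointing down it reaches from about 0.375 to 0.975 m from the base axis. Payload 3.8 kg.
Tool frame: the origin (TCP) lies at the very end of the fingers, on their centre line; the grasp point (between the pads) lies bot.hold_point_z behind it (bot.hold_point_z is the distance from the TCP to the grasp point, in m); z points along the fingers, y is the line along which they close (so a half turn about z gives the same grasp; the last joint's range is limited). The gripper opens to 85 mm and grips with 20 to 120 N. Pads are 22 mm wide; open, the fingers measure 114 mm over their backs; the gripper's body (76 mm by 85 mm) begins 54 mm behind the grasp point. The pads swing forward as they close: fully open they stand 13 mm farther back than shut.
Start: joints at [1.272, 0.264, 1.604, -0, 1.274, -0.037], TCP at [0.175, 0.652, 0.231] pointing down, gripper open.
Joint ranges: [-2.63, 2.63], [-0.94, 2.18], [0.31, 2.57], [-1.31, 4.45], [0, 2.66], [-2.55, 2.55]. Speed limits (rad/s): [2.57, 2.57, 3.14, 3.14, 3.14, 3.14].

## Interface

Orientations are given as a rotation vector (axis times angle).
In Python, from workcell import bot gives the robot as it stands.
- The arm moves only by the shell command python3 jog.py FILE [OPENING] [FORCE], which reads ROWS from the file FILE. ROWS is a JSON list of rows, 1 to 5 of them, each of 4 numbers: dx, dy, dz in normalised numbers (1 is 0.8 m), then a turn about the tool's z in fractions of the full range, 1 being 2 rad; each row shifts and turns the commanded pose from where the row before left it, along the tool's axes as they then stand; what a row does not reach is not made up. A row lasts 1/8 s, in which the tool goes at most 0.0625 m and 0.188 rad, less where a joint would pass 70% of its speed; a pose out of reach is approached as far as the arm can. OPENING is the opening from 0.0 (shut) to 1.0 (fully open), set as the command begins (- or left out keeps the last). The fingers move at their own pace and stop on an object; FORCE is the grip in N (left out, the last holds). Time passes only in rows, so rows that do not move let the fingers close. It prints the time, the measured TCP pose, the force, the opening and the grip force at its end. No shift or turn number may pass 1 either way. Input that does not fit is refused with a message, and nothing moves.
- bot.read_state(): the state, without advancing time (a new reading comes with each control period).
- bot.read_camera(name): name is "scene" or "top"; returns the picture (384x512x3 uint8, red, green, blue); there is no depth.
- bot.camera_info(name): a dict with "intrinsics" (3x3 intrinsics, pixels), "extrinsics" (4x4, takes a point from camera to world coordinates). Camera axes: x right, y down, z forward; pixel columns grow to the right and rows downward; lengths in m; the calibration is good to about 2 mm. A picture is of the moment at which its call begins. camera_info takes no time and is no camera call.
- bot.finish_job(): hands the job in; it is judged then, once.
The state is a dict: "time": time; "q": joint angles; "joint_vel": joint speeds; "joint_torque": joint torques, N m; "tool_pos": TCP position; "tcp_rot": TCP orientation; "wrist_force": force on the tool from outside, world axes, zero at the start; "torque": the same for the moment, N m; "width": opening from 0.0 (shut) to 1.0 (fully open); "grip_force": force on a finger pad.
Only numpy, scipy, OpenCV 4.12 (cv2) and the standard library are available. Lean on these libraries where they do the work, as an engineer would, in place of code of your own. Each camera call takes 0.05 s, during which the arm holds its last target. There are 200 camera calls.

## Working session

There is one attempt and no reset: what is moved stays moved. The work goes in short steps, Python scripts to look and compute and a shell command to move; the robot and the scene stay as the last step left them, time stands still between calls to the robot, and variables do not carry over. Pictures are saved under pics/ and viewed, at most 10 in all, crops included, and the job is handed in when it is done.

```bash
ls; mkdir -p pics; python3 - <<'E'
from workcell import bot
import cv2
for n in ("scene","top"):
    im=bot.read_camera(n); cv2.imwrite(f"pics/{n}0.png",im[:,:,::-1])
    i=bot.camera_info(n); print(n,i["intrinsics"],i["extrinsics"])
a=cv2.imread("pics/scene0.png");b=cv2.imread("pics/top0.png")
s=bot.read_state();print(s,bot.hold_point_z)
E
```

```text
jog.py
pics
workcell.py
scene [[373.02643057   0.         267.64136636]
 [  0.         373.02643057 189.57322485]
 [  0.           0.           1.        ]] [[ 0.42798705 -0.6248265   0.6530076  -0.04067213]
 [-0.90377592 -0.29909888  0.30615185 -0.19187978]
 [ 0.00402205 -0.72120157 -0.69271359  0.66775753]
 [ 0.          0.          0.          1.        ]]
top [[430.83327421   0.         257.0895502 ]
 [  0.         430.83327421 193.49125628]
 [  0.           0.           1.        ]] [[ 6.54565588e-02 -9.71632312e-01  2.27257758e-01  2.43288967e-01]
 [-9.97854919e-01 -6.35081693e-02  1.58831092e-02  6.31602820e-02]
 [-9.99818027e-04 -2.27809925e-01 -9.73705109e-01  1.13982826e+00]
 [ 0.00000000e+00  0.00000000e+00  0.00000000e+00  1.00000000e+00]]
{'time': 0.1, 'q': array([ 1.27209387e+00,  2.64690273e-01,  1.60527952e+00,  1.05390533e-05,
        1.27369906e+00, -3.68910157e-02]), 'joint_vel': array([ 0.00040913, -0.00266837, -0.00333333,  0.0012758 , -0.00072883,
        0.0001598 ]), 'joint_torque': array([-1.97000468e-04, -5.16697812e+01, -3.68597460e+01, -1.12777436e-04,
        6.25065848e-03, -5.25658749e-06]), 'tool_pos': array([0.1745029 , 0.65134914, 0.2300554 ]), 'tcp_rot': array([-0.41003695, -3.11435753,  0.00321247]), 'wrist_force': array([-0.01164787,  0.01962102,  0.10318046]), 'torque': array([-0.02077502,  0.02342929,  0.01172006]), 'grip_force': 0.0, 'width': 0.9995015317506744} 0.0187
```

View pics/scene0.png

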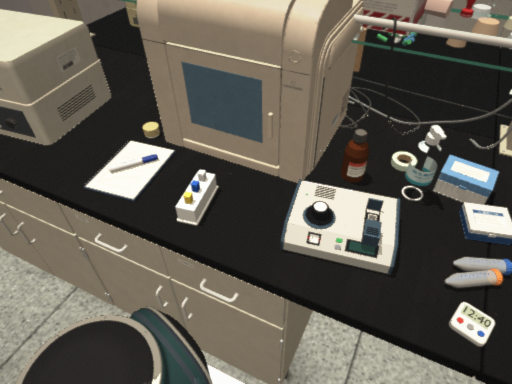

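View pics/top0.png

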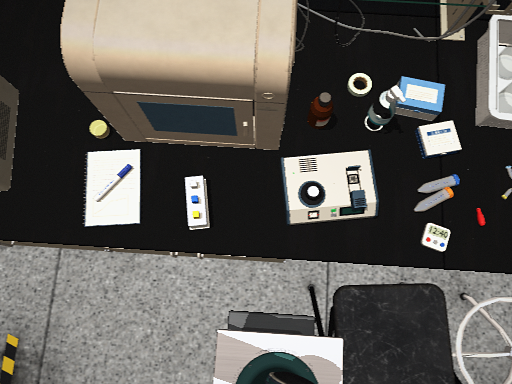

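The scene view has the rack at (197,197), with blue in the middle, and the fluorometer at (343,225). The top view has the rack at (197,202) and the fluorometer at (330,186). I'll enlarge both.

```bash
python3 - <<'E'
import cv2,numpy as np
b=cv2.imread("pics/top0.png");a=cv2.imread("pics/scene0.png")
def crop(im,x,y,w,h,k):
    c=cv2.resize(im[y:y+h,x:x+w],None,fx=k,fy=k,interpolation=cv2.INTER_CUBIC)
    for i in range(0,w,10):
        cv2.line(c,(i*k,0),(i*k,6 if i%50 else 14),(0,0,255),1)
        if i%20==0: cv2.putText(c,str(x+i),(i*k,20),0,.35,(0,255,255),1)
    for j in range(0,h,10):
        cv2.line(c,(0,j*k),(6,j*k),(0,0,255),1)
        if j%20==0: cv2.putText(c,str(y+j),(8,j*k+4),0,.35,(0,255,255),1)
    return c
cv2.imwrite("pics/c1.png",crop(b,280,145,104,84,7))
r=np.hstack([crop(b,175,165,50,75,8),crop(a,170,160,50,75,8)])
cv2.imwrite("pics/c2.png",r)
cv2.imwrite("pics/c3.png",crop(a,278,175,130,98,6))
E
```

```text
(no output)
```

View pics/c1.png

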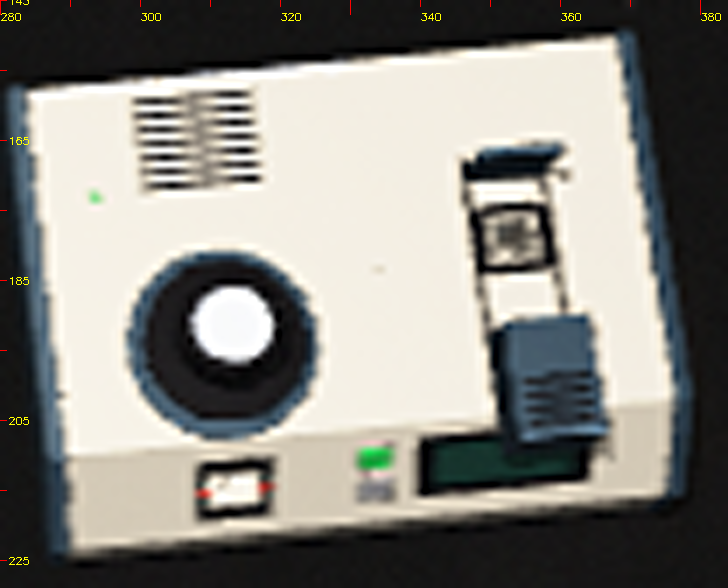

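View pics/c2.png

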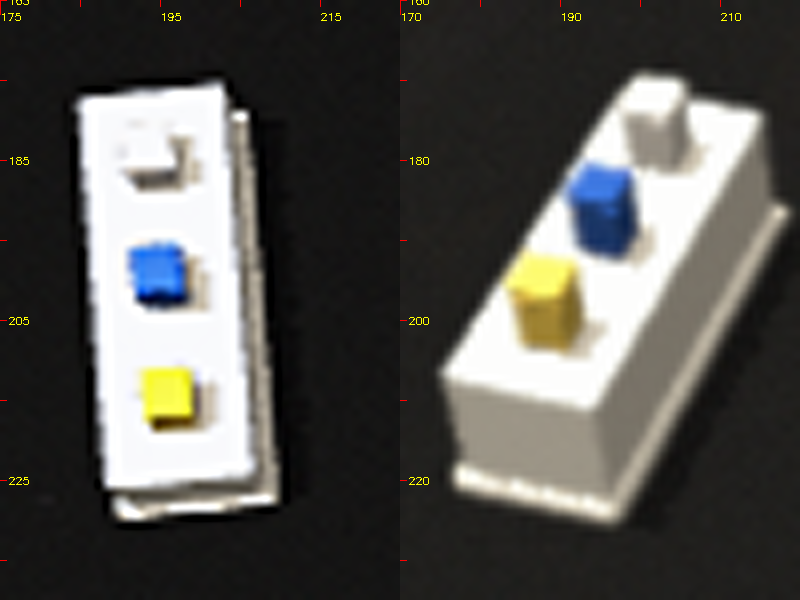

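View pics/c3.png

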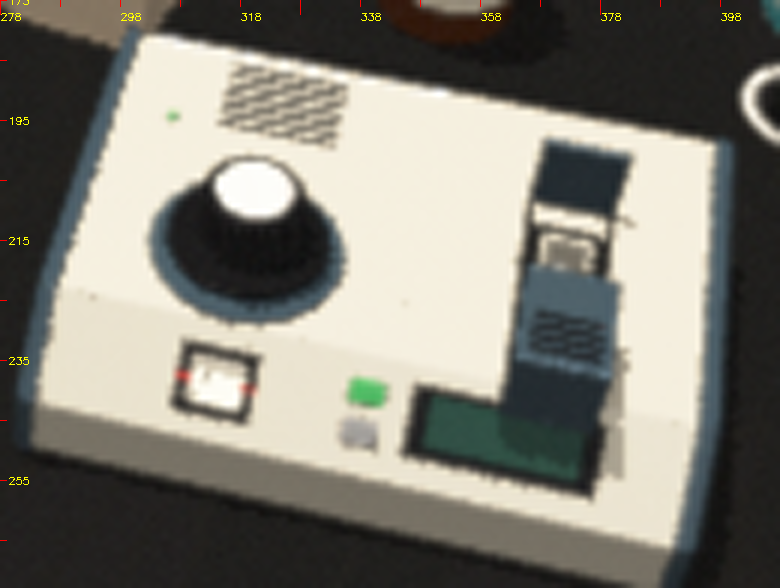

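The top crop shows the knob cap at crop (233,324), the well at (514,238), the window at (236,488), and the hood open at the front right. The blue cap is the middle block, at c2 (157,268) in the top half and (600,185) in the scene half. Next I'll project these to positions.

```bash
cat > h.py <<'E'
import numpy as np
from workcell import bot
from scipy.spatial.transform import Rotation as R
def ray(n,u,v,z):
    i=bot.camera_info(n);E=i["extrinsics"];d=E[:3,:3]@np.linalg.solve(i["intrinsics"],[u,v,1]);o=E[:3,3]
    return o+d*(z-o[2])/d[2]
def proj(n,p):
    i=bot.camera_info(n);E=i["extrinsics"];c=i["intrinsics"]@(E[:3,:3].T@(np.asarray(p)-E[:3,3]));return c[:2]/c[2]
def tool(target=None):
    s=bot.read_state();r=R.from_rotvec(s["tcp_rot"]);M=r.as_matrix()
    print("tcp",s["tool_pos"].round(4),"yaxis yaw",round(float(np.arctan2(M[1,1],M[0,1])),4),"zax",M[:,2].round(4),"q",s["q"].round(3),"F",s["wrist_force"].round(1))
    if target is not None: print("d tool",(M.T@(np.asarray(target)-s["tool_pos"])).round(4))
E
python3 - <<'E'
from h import *
c=lambda x,y,X,Y,k:(X+(x+.5)/k-.5,Y+(y+.5)/k-.5)
T=lambda x,y,z:ray("top",*c(x,y,280,145,7),z)[:2].round(4)
S=lambda x,y,z:ray("scene",*c(x,y,278,175,6),z)[:2].round(4)
t2=lambda x,y,z:ray("top",*c(x,y,175,165,8),z)[:2].round(4)
s2=lambda x,y,z:ray("scene",*c(x-400,y,170,160,8),z)[:2].round(4)
print("knobtop",T(233,324,.097),S(256,188,.097))
print("ring T",T(224,344,.062),"ring S",S(248,240,.062))
print("well",T(514,238,.062))
print("window",T(236,488,.044),S(217,382,.044))
a,b=T(8,90,.062),T(632,33,.062);print("backcorners T",a,b,np.hypot(*(a-b)))
a2,b2=S(134,33,.062),S(733,141,.062);print("S",a2,b2,np.hypot(*(a2-b2)))
for d in (a-b,a2-b2): print("yaw",np.arctan2(d[1],d[0])-np.pi/2)
print("hood top T corners", T(505,320,.094),T(590,318,.094),T(605,425,.094),T(520,440,.094))
print("blue",t2(157,268,.072),s2(600,185,.072)); print("yel",t2(168,393,.072),s2(544,275,.072)); print("white",t2(148,143,.072),s2(655,93,.072))
A=[t2(*p,.048) for p in((78,98),(222,85),(255,472),(106,488))];print("rack T",A,np.mean(A,0),np.linalg.norm(A[0]-A[3]),np.linalg.norm(A[0]-A[1]))
d=A[0]+A[1]-A[2]-A[3];print("rack yaw",np.arctan2(d[1],d[0]))
tool()
E
```

```text
knobtop [ 0.5025 -0.0579] [ 0.5003 -0.0613]
ring T [ 0.5034 -0.0589] ring S [ 0.5074 -0.0595]
well [ 0.5506 -0.1645]
window [ 0.4535 -0.0674] [ 0.4546 -0.0686]
backcorners T [0.5957 0.0253] [ 0.6334 -0.2076] 0.23593155787219308
S [0.5938 0.0198] [ 0.6358 -0.2096] 0.2332131214147266
yaw 0.1604800471296619
yaw 0.18108077539015466
hood top T corners [ 0.511 -0.155] [ 0.5137 -0.1852] [ 0.475  -0.1909] [ 0.4677 -0.161 ]
blue [0.4702 0.2392] [0.4679 0.2362]
yel [0.4303 0.2318] [0.4293 0.2296]
white [0.5108 0.2461] [0.5098 0.244 ]
rack T [array([0.5305, 0.2747]), array([0.538 , 0.2279]), array([0.4107, 0.2052]), array([0.4025, 0.2523])] [0.470425 0.240025] 0.12994521922718044 0.0473971518131628
rack yaw 0.17485095397795813
tcp [0.1745 0.6513 0.2301] yaxis yaw 1.309 zax [-6.e-04 -2.e-03 -1.e+00] q [ 1.272  0.265  1.605  0.     1.274 -0.037] F [-0.   0.   0.1]
```

```bash
cat >> h.py <<'E'
import cv2
def look(name,k=22,full=False):
    ims=[]
    for n,p in (("top",(313,214)),("scene",(314,238))):
        a=np.mean([bot.read_camera(n)[:,:,::-1].astype(float) for _ in range(3 if not full else 1)],0)
        w,h=9,8
        if full: w,h=75,60; k=5
        c=a[p[1]-h:p[1]+h+1,p[0]-w:p[0]+w+1].clip(0,255).astype(np.uint8)
        ims.append(cv2.resize(c,None,fx=k if not full else 4.9,fy=k,interpolation=cv2.INTER_CUBIC)[:590,:399])
    H=min(i.shape[0] for i in ims);cv2.imwrite(name,np.hstack([i[:H] for i in ims]))
E
python3 -c "
from h import *
look('pics/w0.png',21)
tool((0.5015,-0.0595,0.16))"
```

```text
tcp [0.1747 0.6519 0.2311] yaxis yaw 1.309 zax [-1.e-04 -3.e-04 -1.e+00] q [ 1.272  0.264  1.604  0.     1.274 -0.037] F [-0.  -0.2 -0.3]
d tool [-0.4998 -0.6026  0.0713]
```

View pics/w0.png

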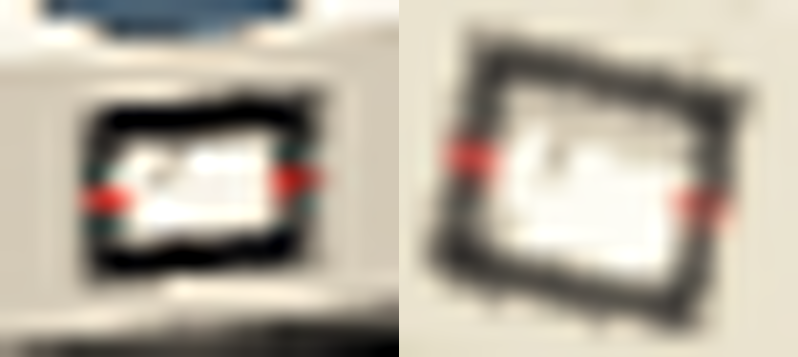

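The window shows only a faint mark at the upper left, in both cameras. I'll move over the dial now.

Careful with the scale: shifts go in shares of 0.8 m and turns go in shares of 2 rad. That gives: -0.046 m / 0.8 = -0.0575, -0.038 m / 0.8 = -0.0475.

```bash
echo '[[-0.0475,-0.0575,0,0],[-0.0475,-0.0575,0,0],[-0.0475,-0.0575,0,0],[-0.0475,-0.0575,0,0],[-0.0475,-0.0575,0,0]]' > mv.in && python3 jog.py mv.in 0.8 20; echo '[[-0.0475,-0.0575,0,0],[-0.0475,-0.0575,0,0],[-0.0475,-0.0575,0,0],[-0.0475,-0.0575,0,0],[-0.0475,-0.0575,0,0]]' > mv.in && python3 jog.py mv.in;  echo '[[-0.0475,-0.0575,0,0],[-0.0475,-0.0575,0,0],[-0.0475,-0.0575,0,0],[0,0,0,0.094],[0,0,0,0.094]]' > mv.in && python3 jog.py mv.in; echo '[[0,0,0,0.094],[0,0,0,0.094],[0,0,0,0.094],[0,0,0,0.094],[0,0,0,0.094]]' > mv.in && python3 jog.py mv.in; echo '[[0,0,0,0.094],[0,0,0,0.094],[0,0,0,0.094],[0,0,0,0.094],[0,0,0,0.094]]' > mv.in && python3 jog.py mv.in; echo '[[0,0,0.025,0.094],[0,0,0.025,0.094],[0,0,0,0.094],[0,0,0,0],[0,0,0,0]]' > mv.in && python3 jog.py mv.in
python3 -c "
from h import *
tool((0.5015,-0.0595,0.10))"
```

```text
time: 1.02
tool_pos: [0.2993, 0.379, 0.2316]
tcp_rot: [0.409, 3.114, 0.001]
wrist_force: [1.3, -0.5, 0.6]
width: 0.798
grip_force: 0.0
time: 1.65
tool_pos: [0.4233, 0.1075, 0.2318]
tcp_rot: [0.41, 3.113, 0.001]
wrist_force: [1.1, 0.7, -0.2]
width: 0.8
grip_force: 0.0
time: 2.28
tool_pos: [0.4973, -0.0547, 0.2312]
tcp_rot: [-0.996, -2.979, -0.0]
wrist_force: [0.2, -0.5, -0.4]
width: 0.797
grip_force: 0.0
time: 2.9
tool_pos: [0.4971, -0.0535, 0.2315]
tcp_rot: [2.232, 2.21, 0.0]
wrist_force: [0.5, 0.5, 0.5]
width: 0.802
grip_force: 0.0
time: 3.52
tool_pos: [0.4971, -0.0535, 0.2315]
tcp_rot: [2.99, 0.964, 0.001]
wrist_force: [0.3, 0.1, -0.6]
width: 0.801
grip_force: 0.0
time: 4.15
tool_pos: [0.4974, -0.0535, 0.1918]
tcp_rot: [3.139, 0.111, 0.001]
wrist_force: [-0.5, 0.0, 0.7]
width: 0.801
grip_force: 0.0
tcp [ 0.4974 -0.0535  0.1918] yaxis yaw -1.5004 zax [ 9.e-04 -2.e-04 -1.e+00] q [-0.157 -0.04   2.015 -0.     1.166  1.343] F [-0.5  0.   0.7]
d tool [0.0036 0.0062 0.0918]
```

Converted, 0.04 m / 0.8 = 0.05, 0.02 m / 0.8 = 0.025.

```bash
echo '[[0.005,0.0075,0.05,0],[0,0,0.05,0],[0,0,0.025,0],[0,0,0.005,0],[0,0,0,0]]' > mv.in && python3 jog.py mv.in 
python3 -c "
from h import *
tool((0.5015,-0.0595,0.083))
look('pics/w1.png',full=True)"
```

```text
time: 4.78
tool_pos: [0.5021, -0.0593, 0.088]
tcp_rot: [3.14, 0.107, 0.002]
wrist_force: [0.4, -0.3, 0.5]
width: 0.806
grip_force: 0.0
tcp [ 0.5021 -0.0593  0.088 ] yaxis yaw -1.5025 zax [ 1.e-03 -2.e-04 -1.e+00] q [-0.167  0.082  2.101 -0.     0.958  1.336] F [ 0.4 -0.3  0.5]
d tool [-0.0006  0.0002  0.005 ]
```

View pics/w1.png

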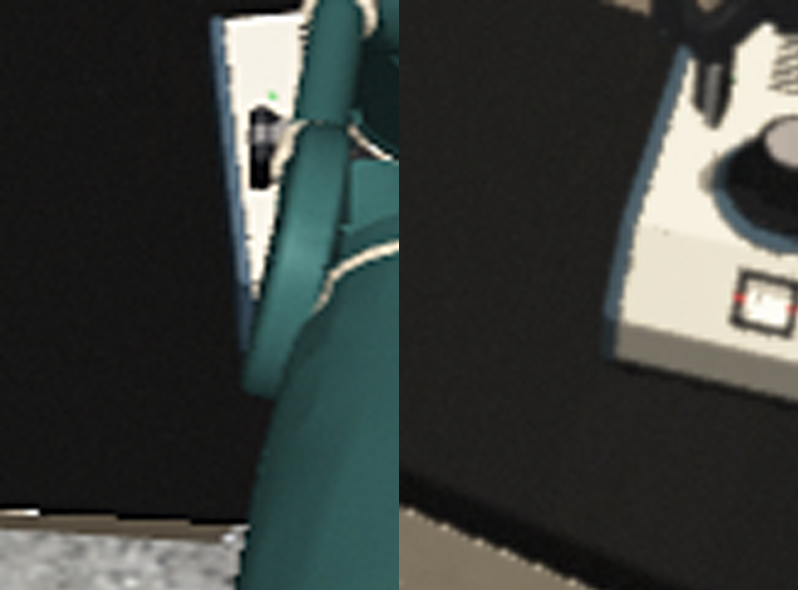

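The scene camera still sees the window at (314,238), but the arm blocks the top camera. I'll grip the knob.

Converted, 0.003 m / 0.8 = 0.0038.

```bash
echo '[[0,0,0.0038,0],[0,0,0,0],[0,0,0,0]]' > mv.in && python3 jog.py mv.in 0.3 20; echo '[[0,0,0,0],[0,0,0,0],[0,0,0,0]]' > mv.in && python3 jog.py mv.in; python3 -c "
from h import *
tool((0.5015,-0.0595,0.083));print(bot.read_state()['torque'])"
```

```text
time: 5.25
tool_pos: [0.5018, -0.0591, 0.0848]
tcp_rot: [-3.14, -0.106, -0.001]
wrist_force: [0.1, 0.3, 2.4]
width: 0.407
grip_force: 19.9
time: 5.62
tool_pos: [0.5018, -0.0592, 0.0846]
tcp_rot: [-3.14, -0.106, -0.001]
wrist_force: [-0.6, 0.9, 6.1]
width: 0.403
grip_force: 20.1
tcp [ 0.5018 -0.0592  0.0846] yaxis yaw -1.5035 zax [ 6.e-04  1.e-04 -1.e+00] q [-0.167  0.086  2.103  0.     0.951  1.337] F [-0.6  0.9  6.1]
d tool [-0.0003  0.0003  0.0016]
[0.23871454 0.12314289 0.08703742]
```

Converted, 0.0005 m / 0.8 = 0.0006.

```bash
cat >> h.py <<'E'
def avg(n=6):
    f=[];m=[]
    for _ in range(n): bot.read_camera("scene"); s=bot.read_state(); f.append(s["wrist_force"]);m.append(s["torque"])
    print("z",s["tool_pos"].round(5),"F",np.mean(f,0).round(2),"M",np.mean(m,0).round(3),"t",round(s["time"],2))
def win():
    a=np.mean([bot.read_camera("scene").astype(float).min(2) for _ in range(3)],0)[231:247,304:326]
    print(a.round().astype(int))
E
python3 -c "
from h import *
avg();win()"; echo '[[0,0,0.0006,0],[0,0,0,0]]' > mv.in && python3 jog.py mv.in |grep -E 'pos|force'; python3 -c "
from h import *
avg()"; echo '[[0,0,0.0006,0],[0,0,0,0]]' > mv.in && python3 jog.py mv.in |grep -E 'pos|force'; python3 -c "
from h import *
avg()"
```

```text
z [ 0.50179 -0.05918  0.08457] F [-1.24  1.47  4.94] M [0.296 0.138 0.033] t 5.92
[[208 209 209 204 158 161 166 192 200 202 204 208 209 209 209 207 209 210
  210 211 212 211]
 [208 209 209 201 125  83  79  95 110 132 162 193 200 201 202 188 204 209
  209 210 210 210]
 [208 209 208 198 109  55  73  72  68  73  80  96 109 117 154 161 192 202
  208 210 210 210]
 [208 208 205 173  91  77 148 160 138 130  97  87  72  67  75  78  97 140
  197 209 210 209]
 [207 208 205 164  86  83 160 181 174 173 171 169 144 133  96  52  65 149
  199 208 210 210]
 [207 208 202 129  68 106 181 227 186 187 192 186 181 178 165  89  80 183
  207 209 210 210]
 [208 207 201 114  64 127 227 236 174 229 237 211 197 193 160  85  94 189
  209 210 210 210]
 [207 207 197 107  65 148 233 225 210 239 244 242 240 236 196 102  96 190
  208 210 210 210]
 [208 205 172  91  83 168 233 241 241 244 245 245 244 226 140  70 107 191
  208 209 209 210]
 [208 204 163  87 102 163 203 239 244 245 245 245 245 238 147  81 153 200
  208 209 210 209]
 [208 200 129  62  73 135 199 234 240 242 243 245 245 238 139  86 183 206
  209 210 209 209]
 [208 200 131  68  50  68  99 125 143 183 209 236 238 213 112  95 189 207
  209 209 210 210]
 [208 206 191 137 104  84  79  73  68  86  99 121 136 129  75 100 190 208
  208 210 209 209]
 [207 208 206 198 190 161 181 159 125  99  86  83  75  66  65 142 197 208
  209 209 209 210]
 [205 207 207 207 207 202 206 202 197 190 161 181 158 115 107 157 199 208
  209 208 210 210]
 [178 196 200 202 205 205 208 208 208 207 202 206 201 196 195 201 207 208
  209 209 210 209]]
tool_pos: [0.5018, -0.0592, 0.0842]
wrist_force: [-1.2, 1.6, 6.3]
grip_force: 20.2
z [ 0.50179 -0.05916  0.0842 ] F [-1.14  1.58  6.  ] M [0.328 0.19  0.011] t 6.62
tool_pos: [0.5018, -0.0592, 0.0838]
wrist_force: [-1.3, 1.4, 6.0]
grip_force: 20.3
z [ 0.50178 -0.05916  0.08373] F [-1.03  1.87  6.75] M [0.316 0.224 0.008] t 7.17
```

Converted, 0.0004 m / 0.8 = 0.0005.

```bash
for i in 1; do :; done; echo '[[0,0,0.0005,0],[0,0,0,0]]' > mv.in && python3 jog.py mv.in |grep -E 'opos'; python3 -c "
from h import *
avg(8)"; echo '[[0,0,0.0005,0],[0,0,0,0]]' > mv.in && python3 jog.py mv.in |grep -E 'opos'; python3 -c "
from h import *
avg(8)"
```

```text
z [ 0.5018  -0.05916  0.08351] F [-1.76  1.53  7.76] M [0.313 0.297 0.019] t 7.83
z [ 0.50182 -0.05919  0.08337] F [-2.31  2.17  9.46] M [0.333 0.409 0.014] t 8.47
```

Converted, -0.0008 m / 0.8 = -0.001.

```bash
echo '[[0,0,-0.001,0],[0,0,0,0]]' > mv.in && python3 jog.py mv.in |grep -E 'opos'; python3 -c "
from h import *
avg(8)";  echo '[[0,0,0,-0.03],[0,0,0,-0.03],[0,0,0,0]]' > mv.in && python3 jog.py mv.in |grep -E 'opos'; python3 -c "
from h import *
avg(4);win();tool()"
```

```text
z [ 0.50177 -0.05916  0.08381] F [-1.56  1.56  7.09] M [0.316 0.246 0.012] t 9.12
z [ 0.5018  -0.05926  0.08382] F [-1.19  1.4   6.83] M [0.289 0.256 0.015] t 9.7
[[208 209 209 203 158 160 166 192 200 201 205 208 209 209 209 207 209 209
  210 211 212 211]
 [208 209 209 201 125  82  80  95 110 133 162 193 199 201 202 189 204 209
  210 210 210 210]
 [208 209 208 197 108  54  74  72  68  72  80  95 109 118 154 162 191 202
  208 210 210 210]
 [208 208 205 173  91  78 148 159 140 129  97  87  72  68  77  79  97 140
  197 209 210 210]
 [207 207 205 164  86  83 161 183 175 173 170 167 144 133  96  53  65 150
  200 209 210 210]
 [207 207 201 129  68 106 182 229 205 192 185 181 180 179 166  90  80 183
  207 210 211 209]
 [207 208 201 114  64 128 228 242 240 237 207 170 182 191 161  86  94 188
  209 210 209 210]
 [208 207 197 107  66 147 234 244 244 241 192 196 203 229 196 102  96 189
  208 210 209 210]
 [208 204 172  92  83 168 233 243 244 242 203 233 239 224 140  70 106 191
  208 210 209 210]
 [208 204 163  88 102 164 203 239 244 244 241 244 244 238 148  81 153 199
  208 209 209 210]
 [208 200 128  61  73 136 200 235 240 242 242 244 245 238 139  86 183 205
  209 209 210 210]
 [208 201 131  67  49  69 100 125 142 184 208 235 238 213 112  95 189 207
  209 209 209 209]
 [208 206 192 138 103  84  79  72  68  85  98 121 135 129  75 100 190 207
  208 209 209 209]
 [207 207 206 199 191 160 181 158 125  99  86  83  76  66  65 142 197 208
  208 210 209 210]
 [205 207 206 207 207 202 206 202 197 191 161 180 158 116 106 157 199 208
  209 208 209 209]
 [178 195 201 202 205 206 208 208 208 207 202 205 202 196 195 200 207 208
  208 208 209 210]]
tcp [ 0.5018 -0.0592  0.0838] yaxis yaw -1.3836 zax [ 5.e-04 -0.e+00 -1.e+00] q [-0.167  0.087  2.104  0.     0.95   1.217] F [-1.3  2.   7.9]
```

The dial turns freely, with little torque. The digit in the window now sits about 0.7 px right of the mark line, at about (314.6,238). I'll save it, then step one number at a time to identify which digit it is.

Converted, -0.151 rad / 2 = -0.0755.

```bash
cat >> h.py <<'E'
def cap(f):
    a=np.mean([bot.read_camera("scene")[:,:,::-1].astype(float) for _ in range(6)],0)[222:255,295:334];np.save(f,a)
    g=a.min(2)[14:20,11:19];print(g.round().astype(int));avg(2);print("q6",bot.read_state()["q"][5].round(3))
E
python3 -c "
from h import *
cap('d0.npy')"; echo '[[0,0,0,-0.0755],[0,0,0,-0.0755],[0,0,0,-0.0755],[0,0,0,-0.0755],[0,0,0,-0.0755]]' > mv.in && python3 jog.py mv.in|grep -E 'force'; echo '[[0,0,0,0]]' > mv.in && python3 jog.py mv.in |grep -E opos;python3 -c "
from h import *
cap('d1.npy')"
```

```text
[[202 130  68 106 182 229 206 191]
 [200 114  64 128 228 242 240 237]
 [197 107  66 148 234 243 244 241]
 [172  91  83 168 234 243 244 242]
 [163  88 102 163 202 239 244 244]
 [129  62  73 136 200 235 240 242]]
z [ 0.50181 -0.0592   0.08383] F [-1.52  1.62  6.69] M [ 0.264  0.28  -0.014] t 10.25
q6 1.217
wrist_force: [-0.3, 0.8, 5.7]
grip_force: 20.2
[[201 129  68 103 164 176 179 180]
 [200 114  63 112 164 177 180 174]
 [196 106  66 133 170 178 178 152]
 [172  92  83 156 175 179 177 153]
 [163  88 101 161 179 180 181 178]
 [128  62  73 135 190 180 174 177]]
z [ 0.50199 -0.05953  0.08385] F [-1.   -0.2   6.45] M [0.047 0.204 0.023] t 11.4
q6 0.462
```

Converted, -0.157 rad / 2 = -0.0785.

```bash
 echo '[[0,0,0,-0.0785],[0,0,0,-0.0785],[0,0,0,-0.0785],[0,0,0,-0.0785],[0,0,0,-0.0785]]' > mv.in && python3 jog.py mv.in|grep -E 'force'; echo '[[0,0,0,0]]' > mv.in && python3 jog.py mv.in |grep -E opos;python3 -c "
from h import *
cap('d2.npy')
c=[cv2.resize(np.load(f'd{i}.npy')[8:27,8:30].clip(0,255).astype(np.uint8),None,fx=12,fy=12,interpolation=cv2.INTER_CUBIC) for i in range(3)]
cv2.imwrite('pics/d.png',np.hstack(c))"
```

```text
wrist_force: [-0.7, -0.1, 6.8]
grip_force: 20.2
[[200 129  67 105 180 228 203 190]
 [199 113  64 128 227 242 240 233]
 [196 106  65 147 234 243 242 220]
 [171  91  83 167 233 243 242 222]
 [162  88 102 163 201 238 243 242]
 [128  62  73 135 199 234 240 241]]
z [ 0.50237 -0.05964  0.08401] F [-0.37  0.31  7.12] M [0.033 0.142 0.02 ] t 12.55
q6 -0.323
```

View pics/d.png

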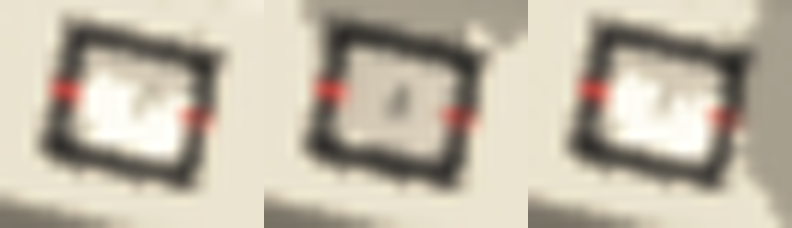

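The middle frame looks like a 4, so the first would be a 3 and the third a 5. I'll check that numerically against rendered digits.

```bash
python3 - <<'E'
from h import *
np.set_printoptions(linewidth=150)
D=[]
for i in range(3):
    g=np.load(f'd{i}.npy')[13:21,13:24].min(2); g=g*(242/np.percentile(g,90)); D.append(g)
    print((242-g).clip(0).round().astype(int))
# render digits on window plane: panel frame from two window points; 45deg slope facing front
yaw=.172; f=np.array([-np.cos(yaw),-np.sin(yaw),0]); rt=np.array([np.sin(yaw)*-1,np.cos(yaw),0])*-1
up=(-f+np.array([0,0,1]))/np.sqrt(2)
ctr=ray("scene",313.9,238.5,.044)
P0=np.array([proj("scene",ctr+a*rt+b*up) for a,b in((-.01,.01),(.01,.01),(.01,-.01),(-.01,-.01))])-[308,235]
S=12
base=(242-D[0]).clip(0)
for i,g in enumerate(D):
    ink=(242-g).clip(0); ink[:3,:]=0 if False else ink[:3,:]
    ys,xs=slice(3,7),slice(0,9)
    res={}
    for d in range(1,9):
      best=-1
      for font in (cv2.FONT_HERSHEY_SIMPLEX,cv2.FONT_HERSHEY_DUPLEX):
       for th in (16,24):
        T=np.zeros((200,200),np.float32);(w,h),_=cv2.getTextSize(str(d),font,4.6,th)
        cv2.putText(T,str(d),(100-w//2,100+h//2),font,4.6,1.,th)
        for dx in np.arange(-2,2.1,.25):
         for dy in np.arange(-1,1.1,.25):
          H=cv2.getPerspectiveTransform(np.float32([[0,0],[200,0],[200,200],[0,200]]),np.float32((P0+[dx,dy]+.5)*S))
          W=cv2.resize(cv2.warpPerspective(T,H,(11*S,8*S)),(11,8),interpolation=cv2.INTER_AREA)
          c=np.corrcoef(W[ys,xs].ravel(),ink[ys,xs].ravel())[0,1]
          if c>best: best=c;arg=(dx,dy)
      res[d]=(round(best,2),*map(float,arg))
    print(i,res)
E
```

```text
[[157 159  82  60  67  69  73  75  98 109 146]
 [175 137  61  14  37  52  58  62  63  64  76]
 [178 114  15   1   3   6  36  73  61  52  82]
 [177  95   9   0   0   2  51  47  40  14  47]
 [159  75  10   0   0   1  40   9   4  19 103]
 [140  79  41   4   0   0   2   0   0   5  96]
 [169 106  42   8   3   1   1   0   0   5 104]
 [193 173 143 117 100  59  35   8   5  31 131]]
[[129 133  31  11  12  11  16  19  51  65 116]
 [152 105  24   8   4   3   6   1   3   5  23]
 [158  93  23   6   3  10  54  11   0   0  39]
 [155  66  16   6   6  40  71  12   0   2  51]
 [131  34   9   4   6  39  46   7   0  28 108]
 [108  28   4   2   1   6   4   0   0   7 101]
 [145  63   0   3  10   7   2   0   0   8 111]
 [176 150 115 114 111  79  52  14   8  46 135]]
[[157 159  82  60  67  70  73  75  98 109 147]
 [175 137  62  14  39  52  61  60  63  64  77]
 [178 114  15   0   2   9  59  55  54  52  82]
 [177  95   8   0   0  22  59  14  27  13  48]
 [159  75   9   0   0  20  30   3   2  19 103]
 [140  79  41   4   0   0   1   0   0   4  95]
 [169 107  43   8   2   1   0   0   0   4 104]
 [194 173 142 118
[... 187 characters left out ...]
(-0.17), 2.0, 1.0), 6: (np.float64(-0.12), 2.0, -0.75), 7: (np.float64(-0.02), 1.0, -1.0), 8: (np.float64(-0.12), 2.0, -1.0)}
1 {1: (np.float64(0.13), 0.25, -1.0), 2: (np.float64(-0.07), 0.25, -1.0), 3: (np.float64(-0.03), -0.75, 1.0), 4: (np.float64(0.03), 0.0, -1.0), 5: (np.float64(-0.04), -0.75, -1.0), 6: (np.float64(-0.06), 2.0, -1.0), 7: (np.float64(0.12), 0.25, -1.0), 8: (np.float64(-0.06), 2.0, -1.0)}
2 {1: (np.float64(-0.02), 0.25, -1.0), 2: (np.float64(-0.21), -2.0, 0.5), 3: (np.float64(-0.18), -0.75, 1.0), 4: (np.float64(-0.13), 2.0, -1.0), 5: (np.float64(-0.18), -0.75, -1.0), 6: (np.float64(-0.14), 1.75, -1.0), 7: (np.float64(-0.04), 0.25, -1.0), 8: (np.float64(-0.14), 2.0, -1.0)}
```

The digits are only about 3 px high, so I'll collect more of them, with blank backgrounds in between, for a joint test of 2-3-4-5-6 against 3-4-5-6-7.

Converted, 0.0002 m / 0.8 = 0.0003, -0.131 rad / 2 = -0.0655.

```bash
 echo '[[0,0,0.0003,-0.0655],[0,0,0,-0.0655],[0,0,0,-0.0655],[0,0,0,0]]' > mv.in && python3 jog.py mv.in|grep -E 'wforce'; python3 -c "
from h import *
cap('b2.npy')">/dev/null;echo '[[0,0,0,-0.0655],[0,0,0,-0.0655],[0,0,0,-0.0655],[0,0,0,0]]' > mv.in && python3 jog.py mv.in|grep -E 'force'; python3 -c "
from h import *
cap('d3.npy')";echo '[[0,0,0,-0.0655],[0,0,0,-0.0655],[0,0,0,-0.0655],[0,0,0,0]]' > mv.in && python3 jog.py mv.in|grep -E 'force'; python3 -c "
from h import *
cap('b3.npy')">/dev/null;echo '[[0,0,0,-0.0655],[0,0,0,-0.0655],[0,0,0,-0.0655],[0,0,0,0]]' > mv.in && python3 jog.py mv.in|grep -E 'force'; python3 -c "
from h import *
cap('d4.npy')
np.set_printoptions(linewidth=150)
for i in (0,2,3,4):
  for b in (2,3):
    print(i,b);print((np.load(f'b{b}.npy')-np.load(f'd{i}.npy'))[12:21,14:24].mean(2).round().astype(int))
"
```

```text
wrist_force: [-0.5, 1.5, 5.8]
grip_force: 20.2
[[201 129  68 105 181 228 205 191]
 [200 114  63 127 228 242 240 234]
 [197 106  65 148 234 243 242 221]
 [172  91  83 167 233 243 242 222]
 [162  88 101 162 202 238 244 241]
 [128  62  73 135 199 234 240 241]]
z [ 0.50272 -0.05944  0.08395] F [0.63 1.51 6.99] M [0.109 0.004 0.012] t 14.35
q6 -1.109
wrist_force: [0.9, 2.2, 6.9]
grip_force: 20.2
wrist_force: [0.1, 1.8, 5.4]
grip_force: 20.2
[[201 130  67 106 181 229 205 190]
 [200 114  64 128 228 242 240 234]
 [197 106  66 148 234 244 243 221]
 [172  92  84 168 234 243 243 222]
 [163  88 103 164 202 239 244 242]
 [128  62  74 136 200 235 240 242]]
z [ 0.50282 -0.05911  0.08398] F [0.98 2.04 5.99] M [ 0.39  -0.071 -0.003] t 16.15
q6 -1.895
0 2
[[  -1   -2   -3   -3   -2   -1   -1   -1   -1   -2]
 [  -1   -3   -3   -3   -4   -8  -10   -5   -3   -2]
 [  -2   -3   -2   -2  -18  -63  -76  -17   -4   -4]
 [  -2   -2   -1   -6  -61 -113  -60   -3   -1   -3]
 [  -2   -1   -3  -39 -115  -72  -17   22    3   -2]
 [  -3   -1   -2  -24  -95 -119  -84   -5   -1   -1]
 [  -2   -2   -1   -3   -9  -85  -
[... 2799 characters left out ...]
  -2]
 [  -3   -2   -2  -23  -80 -127  -88   -6   -1   -2]
 [  -3   -2   -1   -3   -8  -85  -51   -5   -2   -2]
 [  -3   -2   -2   -1   -3  -24   -7   -2   -1   -2]
 [  -1   -2   -3   -2   -4   -9   -2   -1   -3   -2]]
4 3
[[  -1    0    0   -1   -7   -9   -3   -1    0    0]
 [   0   -1    0   -8  -55  -51  -17   -7   -2    0]
 [   0    0   -1  -28  -95 -102  -80  -42   -8   -1]
 [  -1    0   -1  -25  -87  -59  -28  -10   -2    0]
 [   0    0   -1  -20  -52  -57  -74  -18    0    0]
 [   0    0   -1  -15    5   11  -72   -9   -1    0]
 [   0    0   -3  -38  -72  -45  -54   -5   -1    0]
 [   0    0   -1   -6  -30  -29   -7   -1    0    0]
 [   1    0   -1   -3  -14   -9   -1    0   -1    0]]
```

Correction: d2, d3 and d4 are pixel-identical, so they show tick marks midway between numbers. The in-between frames are the real digits: b2 is clearly a 4 (diagonal, crossbar, right stem) and b3 a 5 (top bar, left stem, lower belly). I need to go back 0.393 rad.

Careful with the scale: shifts go in shares of 0.8 m and turns go in shares of 2 rad. That gives: 0.131 rad / 2 = 0.0655.

```bash
 echo '[[0,0,0,0.0655],[0,0,0,0.0655],[0,0,0,0.0655],[0,0,0,0],[0,0,0,0]]' > mv.in && python3 jog.py mv.in|grep -E 'force'; python3 -c "
from h import *
cap('e.npy')
d=np.load('d3.npy');x,y=np.meshgrid(np.arange(295,334),np.arange(222,255))
T=np.load('d0.npy')
m=(abs(x-314)<6)&(abs(y-238.5)<6)
for f in ('b2','b3','e'):
  k=np.load(f+'.npy')
  w=np.where(m,np.maximum(d-k,0).mean(2),0);w[w<6]=0;print(f,(w*x).sum()/w.sum(),(w*y).sum()/w.sum())
a=np.load('e.npy');r=np.where((a[:,:,0]-a[:,:,1])>60,a[:,:,0]-a[:,:,1],0)
for s in (x<314,x>=314): print('red',(r*x*s).sum()/(r*s).sum(),(r*y*s).sum()/(r*s).sum())
print(proj('scene',ray('scene',314,238.4,.044)+[0,0.001,0]))
cv2.imwrite('pics/e.png',cv2.resize(a[8:27,8:30].clip(0,255).astype(np.uint8),None,fx=18,fy=18,interpolation=cv2.INTER_CUBIC))
"
```

```text
wrist_force: [1.0, 1.2, 6.1]
grip_force: 20.2
[[201 130  68 105 181 227 176 102]
 [200 114  64 128 228 240 208 140]
 [197 106  66 148 234 241 216 166]
 [172  92  84 168 234 241 222 228]
 [163  88 102 164 203 235 196 163]
 [128  62  73 136 200 234 231 204]]
z [ 0.50275 -0.05929  0.08395] F [-0.25  1.45  5.83] M [ 0.244 -0.021 -0.03 ] t 17.18
q6 -1.502
b2 314.0209575172674 238.0835462200776
b3 313.87562835120644 237.55311662198386
e 313.85291779962347 237.56465174649657
red nan nan
red nan nan
[313.55711842 238.24050822]<string>:11: RuntimeWarning: invalid value encountered in scalar divide
```

View pics/e.png

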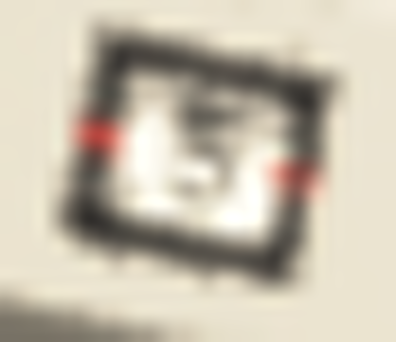

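The window clearly shows a 5, at crop (205,150), with the red marks' midpoint at (199,155), so it is within about 1°. I'll release and retreat upward.

```bash
 echo '[[0,0,0,0],[0,0,0,0],[0,0,0,0],[0,0,0,0]]' > mv.in && python3 jog.py mv.in 0.8|grep -E 'force|width'; echo '[[0,0,-0.0375,0],[0,0,-0.075,0],[0,0,-0.075,0],[0,0,0,0]]' > mv.in && python3 jog.py mv.in|grep -E 'time|force';python3 -c "
from h import *
cap('f.npy')
d=np.load('d3.npy');x,y=np.meshgrid(np.arange(295,334),np.arange(222,255))
m=(abs(x-314)<6)&(abs(y-238.5)<6)
for f in ('e','f'):
  k=np.load(f+'.npy')
  w=np.where(m,np.maximum(d-k,0).mean(2),0);w[w<6]=0;print(f,w.sum(),(w*x).sum()/w.sum(),(w*y).sum()/w.sum())
tool((0.469,0.238,0.16))
"
```

```text
wrist_force: [-0.3, -0.2, -0.4]
width: 0.799
grip_force: 0.0
time: 18.18
wrist_force: [-0.2, -0.8, 0.3]
grip_force: 0.0
[[198 128  66 104 179 225 172 101]
 [197 112  63 126 226 238 205 138]
 [194 105  64 146 232 240 213 163]
 [170  90  82 166 232 240 220 226]
 [160  87 101 161 200 233 194 161]
 [126  61  72 134 198 232 229 200]]
z [ 0.5005  -0.05903  0.23129] F [ 0.42 -0.22 -0.19] M [-0.011 -0.043 -0.003] t 18.57
q6 -1.502
e 1328.0555555555557 313.85291779962347 237.56465174649657
f 1423.2777777777778 313.8811819352824 237.58519067879308
tcp [ 0.5005 -0.059   0.2313] yaxis yaw 1.3355 zax [-3.2e-03  5.0e-04 -1.0e+00] q [-0.167 -0.061  1.96   0.     1.246 -1.502] F [-0.2 -0.1 -0.3]
d tool [0.0996 0.2815 0.0716]
```

Converted, 0.056 m / 0.8 = 0.07, 0.02 m / 0.8 = 0.025.

```bash
 echo '[[0.025,0.07,0,0],[0.025,0.07,0,0],[0.025,0.07,0,0],[0.025,0.07,0,0],[0.025,0.07,0,0]]' > mv.in && python3 jog.py mv.in 0.6|grep -E 'force|width'; echo '[[0,0,0.0375,-0.07],[0,0,0.0375,-0.07],[0,0,0.0375,-0.065],[0,0,0,0],[0,0,0,0]]' > mv.in && python3 jog.py mv.in|grep -E 'time|force';python3 -c "
from h import *
tool((0.4685,0.2377,0.052))
a=bot.read_camera('scene');p=cv2.imread('pics/scene0.png')[:,:,::-1]
for im in (p,a):
  g=im[195:220,305:340].min(2).astype(float);w=np.where(g>190,1,0)
  n,l,s,c=cv2.connectedComponentsWithStats(w.astype(np.uint8));print([(c[i]+[305,195]).round(2).tolist()+[int(s[i,4])] for i in range(1,n) if 40<s[i,4]<400])
print(proj('scene',(.5026,-.0592,.097)),proj('scene',(.5026,-.0592,.0936)))
"
```

```text
wrist_force: [0.4, 0.3, 0.4]
width: 0.595
grip_force: 0.0
time: 19.82
wrist_force: [0.8, 1.2, 0.5]
grip_force: 0.0
tcp [0.4699 0.2365 0.1436] yaxis yaw 1.7433 zax [ 2.e-04  1.e-04 -1.e+00] q [ 0.419  0.056  2.013  0.     1.073 -1.324] F [0.8 1.2 0.5]
d tool [0.0012 0.0014 0.0916]
[[325.29, 202.9, 339], [319.99, 206.01, 91]]
[[325.71, 203.03, 313], [320.12, 205.02, 91]]
[319.67621917 204.9027732 ] [319.51526376 206.01055221]
```

The knob's cap moved from row 206.0 to 205.0, and the prediction for fully up is 204.9, so it has latched. Now I'll pick the blue block.

Converted, 0.04 m / 0.8 = 0.05, 0.009 m / 0.8 = 0.0113.

```bash
 echo '[[0.0015,0.0018,0.05,0],[0,0,0.05,0],[0,0,0.0113,0],[0,0,0.0033,0],[0,0,0,0]]' > mv.in && python3 jog.py mv.in 0.6|grep -E 'pos|force|width'; python3 -c "
from h import *
tool((0.4685,0.2377,0.052))
im=bot.read_camera('scene');c=cv2.resize(im[130:230,140:260,::-1],None,fx=6,fy=6,interpolation=cv2.INTER_CUBIC);cv2.imwrite('pics/g.png',c)"
```

```text
tool_pos: [0.4697, 0.2382, 0.0533]
wrist_force: [-0.5, 0.0, 0.9]
width: 0.603
grip_force: 0.0
tcp [0.4697 0.2382 0.0533] yaxis yaw 1.7452 zax [ 0.0029  0.0013 -1.    ] q [ 0.422  0.166  2.082 -0.     0.891 -1.323] F [-0.5  0.   0.9]
d tool [ 0.0013 -0.0003  0.0013]
```

```bash
 echo '[[0,0,0,0],[0,0,0,0],[0,0,0,0]]' > mv.in && python3 jog.py mv.in 0.0 25|grep -E 'pos|force|width'; python3 -c "
from h import *
avg(2);tool()"
```

```text
tool_pos: [0.4686, 0.238, 0.0523]
wrist_force: [-1.3, 0.7, 4.7]
width: 0.185
grip_force: 27.5
z [0.46866 0.23799 0.05233] F [-1.02  0.73  5.52] M [ 0.124  0.174 -0.012] t 21.02
tcp [0.4687 0.238  0.0523] yaxis yaw 1.7455 zax [ 1.1e-03  7.0e-04 -1.0e+00] q [ 0.422  0.166  2.083  0.     0.89  -1.323] F [-1.1  1.   5.8]
```

Converted, -0.055 m / 0.8 = -0.0688, -0.03 m / 0.8 = -0.0375.

```bash
 echo '[[0,0,-0.0188,0],[0,0,-0.0375,0],[0,0,-0.0688,0],[0,0,0,0]]' > mv.in && python3 jog.py mv.in |grep -E 'pos|force|width'; python3 -c "
from h import *
avg(3);tool((.5498,-.1654,.1523))"
```

```text
tool_pos: [0.4717, 0.2389, 0.1574]
wrist_force: [0.4, 0.4, 0.4]
width: 0.179
grip_force: 27.0
z [0.4674  0.23708 0.15112] F [-0.28 -0.08 -1.  ] M [0.006 0.018 0.009] t 21.68
tcp [0.4674 0.2371 0.1511] yaxis yaw 1.7455 zax [-1.1e-03 -8.0e-04 -1.0e+00] q [ 0.422  0.046  2.009 -0.     1.089 -1.323] F [ 0.  -0.5 -1.1]
d tool [-0.0112 -0.4107 -0.001 ]
```

Converted, -0.0585 m / 0.8 = -0.0731, -0.0016 m / 0.8 = -0.002.

```bash
 echo '[[-0.002,-0.0731,0,0],[-0.002,-0.0731,0,0],[-0.002,-0.0731,0,0],[-0.002,-0.0731,0,0],[-0.002,-0.0731,0,0]]' > mv.in && python3 jog.py mv.in |grep -E 'force'; echo '[[-0.002,-0.0731,0,0],[-0.002,-0.0731,0,0],[0,0,0.0375,0],[0,0,0,0],[0,0,0,0]]' > mv.in && python3 jog.py mv.in |grep -E 'force'; python3 -c "
from h import *
tool((.5498,-.1654,.10))
a=bot.read_camera('scene');b=bot.read_camera('top')
c=[cv2.resize(a[185:265,335:415,::-1],None,fx=5,fy=5,interpolation=cv2.INTER_CUBIC),cv2.resize(b[140:220,315:395,::-1],None,fx=5,fy=5,interpolation=cv2.INTER_CUBIC)]
cv2.imwrite('pics/w9.png',np.hstack(c))"
```

```text
wrist_force: [0.9, 0.7, 0.1]
grip_force: 26.9
wrist_force: [0.6, 0.1, 0.1]
grip_force: 26.9
tcp [ 0.5493 -0.163   0.1205] yaxis yaw 1.7461 zax [-2.6e-03  9.0e-04 -1.0e+00] q [-0.332  0.169  1.934  0.     1.042 -2.078] F [0.6 0.1 0.1]
d tool [-0.0001 -0.0025  0.0205]
```

View pics/w9.png

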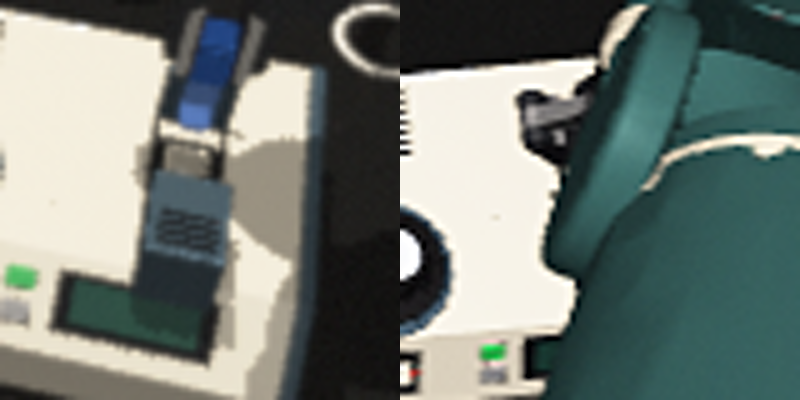

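The scene half shows the blue block gripped upright, its bottom at about px (374,209), and the well frame's back edge at about (372.5,214). I'll check that against my estimates.

```bash
python3 - <<'E'
from h import *
W=np.array((.5498,-.1654,.062));y=.172;X=np.array([np.cos(y),np.sin(y),0])
for k in(-.013,-.007,0,.007,.013): print(k,proj("scene",W+k*X).round(1),proj("top",W+k*X).round(1))
print("block bottom centre",proj("scene",bot.read_state()["tool_pos"]-[0,0,.0363]).round(1))
p=cv2.imread('pics/scene0.png').min(2);print(p[208:224,364:384])
p=cv2.imread('pics/top0.png').min(2);print(p[171:186,344:363])
E
```

```text
-0.013 [371.  221.4] [354.1 183.7]
-0.007 [371.2 219.4] [353.8 181.5]
0 [371.5 217.1] [353.3 178.9]
0.007 [371.7 214.8] [352.9 176.3]
0.013 [371.9 212.9] [352.6 174.1]
block bottom centre [372.7 209.1]
[[221 188 104  90  71  57  47  43  41  38  35  37  36  36  35  36  74 164
  215 223]
 [221 179 112 184 153 126 111  99  80  66  55  48  41  42  37  38  88 198
  221 223]
 [219 154 104 202 216 212 211 205 156 136 124 110  98  79  64  51 102 199
  217 222]
 [218 135 104 196 215 217 219 219 215 213 213 211 205 156 131  77  96 150
  160 207]
 [218 130  67 107 118 127 169 181 209 215 216 219 219 215 202 118 156 198
  164 167]
 [218 128  54  52  84  98 107 102 109 119 126 168 180 205 183 110 166 213
  216 214]
 [213 116  44  59 144 170 187 163 126 105 101 106  96 108 150 102 170 217
  221 222]
 [189  98  36  73 176 143 129 132 131 161 171 187 142  76  73  84 197 220
  223 223]
 [180  91  39  72 169 128 105 106 107 117 122 143 156  88  39  84 203 222
  222 223]
 [151  72  40  84 160 123 104 101 101 102 105 129 154  86  43  96 204 222
  223 223]
 [118  54  47  91 147 117 113 115 105 101 106 14
[... 978 characters left out ...]
  80  78  63  66 143 156   6  33 165 233 228
  226]
 [227 231 205  96   4 119 157  79  68  58  63  88  87  50   1 156 234 227
  226]
 [227 231 203  92   5 109 146  74  66  63  81 119 151  99   3 157 237 228
  227]
 [229 231 219 142   5  65 120 133 130 106  77 110 141  98   4 113 207 229
  227]
 [228 230 216 136   3  77 134 196 218 131 126 154 144  93   6  71 183 231
  227]
 [227 229 235 193   1  79 157 162 126 129 107  63  64  50   6  70 183 232
  227]
 [228 229 234 190   0   7   4   0   0   5   1  31  59  89 127 123 180 232
  227]
 [227 229 233 191  84 161 192 185 213 245 244 241 241 241 206  91 156 232
  227]
 [227 228 232 203 118 186 239 235 232 231 230 230 230 231 216 130 146 233
  228]]
```

Both cameras, once corrected by the offset found at the knob, agree on the well at (0.5498,-0.1654). I'll align and lower the block.

Converted, 0.01 m / 0.8 = 0.0125, -0.0025 m / 0.8 = -0.0031.

```bash
 echo '[[-0.0001,-0.0031,0.0125,0],[0,0,0.0125,0],[0,0,0,0],[0,0,0,0]]' > mv.in && python3 jog.py mv.in |grep -E 'force'; python3 -c "
from h import *
avg(2);tool((.5498,-.1654,.0663))"; echo '[[0,0,0.0038,0],[0,0,0.0038,0],[0,0,0,0]]' > mv.in && python3 jog.py mv.in |grep -E 'force'; python3 -c "
from h import *
avg(3);tool((.5498,-.1654,.0663))"
```

```text
wrist_force: [0.3, -0.5, -0.6]
grip_force: 26.9
z [ 0.55108 -0.16628  0.10175] F [ 0.23  0.19 -0.81] M [0.003 0.016 0.031] t 23.62
tcp [ 0.5511 -0.1663  0.1017] yaxis yaw 1.7455 zax [ 5.e-04 -2.e-04 -1.e+00] q [-0.336  0.192  1.945 -0.     1.004 -2.082] F [ 0.2 -0.2 -0.7]
d tool [0.0011 0.0011 0.0354]
wrist_force: [-0.7, 0.4, -0.0]
grip_force: 27.0
z [ 0.55065 -0.16617  0.09536] F [-0.18 -0.29 -0.5 ] M [-0.004  0.119 -0.025] t 24.15
tcp [ 0.5506 -0.1662  0.0954] yaxis yaw 1.7455 zax [-4.e-04  1.e-04 -1.e+00] q [-0.336  0.199  1.95  -0.     0.993 -2.082] F [-0.1 -0.4 -0.6]
d tool [0.0007 0.0009 0.0291]
```

Converted, 0.002 m / 0.8 = 0.0025, 0.0009 m / 0.8 = 0.0011.

```bash
 echo '[[0.0009,0.0011,0,0],[0,0,0.0025,0],[0,0,0.0025,0],[0,0,0,0]]' > mv.in && python3 jog.py mv.in |grep -E 'wforce'; python3 -c "
from h import *
avg(3)"; echo '[[0,0,0.0025,0],[0,0,0.0025,0],[0,0,0,0]]' > mv.in && python3 jog.py mv.in |grep -E 'wforce'; python3 -c "
from h import *
avg(3);tool((.5498,-.1654,.0663))"
```

```text
z [ 0.54963 -0.16535  0.0911 ] F [-1.09  0.13 -0.98] M [-0.059  0.203 -0.008] t 24.8
z [ 0.5497  -0.16539  0.08713] F [-2.2  -0.36 -1.6 ] M [-0.15   0.405 -0.013] t 25.32
tcp [ 0.5497 -0.1654  0.0871] yaxis yaw 1.7455 zax [-6.e-04  1.e-04 -1.e+00] q [-0.336  0.207  1.958 -0.     0.977 -2.081] F [-2.3  0.4 -1.5]
d tool [-0.0001 -0.      0.0208]
```

Converted, 0.0008 m / 0.8 = 0.001.

```bash
 echo '[[0.001,0,0,0],[0,0,0,0]]' > mv.in && python3 jog.py mv.in |grep -E 'wforce'; python3 -c "
from h import *
avg(3)"; echo '[[0,0,0.0025,0],[0,0,0.0025,0],[0,0,0,0]]' > mv.in && python3 jog.py mv.in |grep -E 'wforce'; python3 -c "
from h import *
avg(3);tool((.5498,-.1654,.0663))"
```

```text
z [ 0.54954 -0.16559  0.0877 ] F [-1.19  0.55 -0.93] M [-0.031  0.147 -0.002] t 25.73
z [ 0.54944 -0.16561  0.08354] F [ 0.59 -0.52 -0.63] M [-0.012 -0.042 -0.011] t 26.25
tcp [ 0.5494 -0.1656  0.0835] yaxis yaw 1.7455 zax [ 4.e-04 -1.e-04 -1.e+00] q [-0.336  0.21   1.961  0.     0.97  -2.082] F [ 0.6 -0.4 -1.2]
d tool [-0.0004  0.0001  0.0172]
```

Converted, 0.002 m / 0.8 = 0.0025.

```bash
 echo '[[0,0,0.0025,0],[0,0,0.0025,0],[0,0,0,0]]' > mv.in && python3 jog.py mv.in |grep -E 'wforce'; python3 -c "
from h import *
avg(3)"; echo '[[0,0,0.0025,0],[0,0,0.0025,0],[0,0,0,0]]' > mv.in && python3 jog.py mv.in |grep -E 'wforce'; python3 -c "
from h import *
avg(3);tool((.5498,-.1654,.0663))"
```

```text
z [ 0.54887 -0.16554  0.0792 ] F [-1.98 -0.14 -0.84] M [-0.095  0.227 -0.012] t 26.77
z [ 0.54891 -0.16552  0.07513] F [-1.17 -1.05 -1.47] M [-0.104  0.262 -0.012] t 27.3
tcp [ 0.5489 -0.1655  0.0751] yaxis yaw 1.7455 zax [-6.e-04  1.e-04 -1.e+00] q [-0.336  0.22   1.967 -0.     0.955 -2.082] F [-0.5 -1.4 -1.7]
d tool [-0.0009 -0.      0.0088]
```

Converted, 0.002 m / 0.8 = 0.0025.

```bash
 echo '[[0,0,0.0025,0],[0,0,0.0025,0],[0,0,0.0025,0],[0,0,0,0]]' > mv.in && python3 jog.py mv.in |grep -E 'width|force'; python3 -c "
from h import *
avg(3)"; echo '[[0,0,0.0013,0],[0,0,0.0013,0],[0,0,0,0]]' > mv.in && python3 jog.py mv.in |grep -E 'wforce'; python3 -c "
from h import *
avg(3);tool((.5498,-.1654,.0663))"
```

```text
wrist_force: [-1.2, -0.4, -0.8]
width: 0.18
grip_force: 26.9
z [ 0.54901 -0.16556  0.06921] F [-1.32 -0.54 -1.13] M [-0.127  0.278 -0.015] t 27.95
z [ 0.54918 -0.16557  0.06748] F [-1.23 -0.34  0.07] M [-0.087  0.273 -0.005] t 28.48
tcp [ 0.5492 -0.1656  0.0675] yaxis yaw 1.7456 zax [-0. -0. -1.] q [-0.336  0.23   1.972 -0.     0.94  -2.082] F [-1.2 -0.3  0.3]
d tool [-0.0006  0.0001  0.0012]
```

```bash
 echo '[[0,0,0.001,0],[0,0,0,0]]' > mv.in && python3 jog.py mv.in |grep -E 'wforce'; python3 -c "
from h import *
avg(3)"; echo '[[0,0,0.0008,0],[0,0,0,0]]' > mv.in && python3 jog.py mv.in |grep -E 'wforce'; python3 -c "
from h import *
avg(3)"; echo '[[0,0,0.0008,0],[0,0,0,0]]' > mv.in && python3 jog.py mv.in |grep -E 'wforce'; python3 -c "
from h import *
avg(3)"
```

```text
z [ 0.54919 -0.16557  0.06667] F [-1.57 -0.89  0.53] M [-0.112  0.291 -0.009] t 28.88
z [ 0.54931 -0.16558  0.06636] F [-2.83  0.07  3.05] M [-0.035  0.463  0.015] t 29.27
z [ 0.54936 -0.16559  0.06631] F [-4.03  0.61  7.39] M [0.08  0.782 0.023] t 29.68
```

The block is home: it stopped at z=0.0663, exactly the predicted height. I'll release it and go round to the hood front.

```bash
 echo '[[0,0,-0.0008,0],[0,0,0,0],[0,0,0,0],[0,0,0,0]]' > mv.in && python3 jog.py mv.in 0.5|grep -E 'width|force|pos'; echo '[[0,0,-0.0375,0],[0,0,-0.0625,0],[0,0,0,0]]' > mv.in && python3 jog.py mv.in |grep -E 'width|force|pos'; echo '[[0.0625,0,0,0],[0.0738,0,0,0],[0,0,0,0],[0,0,0,0]]' > mv.in && python3 jog.py mv.in 0 |grep -E 'width|force|pos'; python3 -c "
from h import *
X=np.array([np.cos(.172),np.sin(.172),0])
W=np.array([.5496,-.1655,.072]);tool(W-.11*X)
a=bot.read_camera('scene').astype(int);m=((a[:,:,2]-a[:,:,0])>90)&(a[:,:,2]>120);m[:195]=0;m[:,:350]=0;m[:,385:]=0;m[235:]=0
y,x=np.nonzero(m);print('blue',x.mean() if len(x) else 0,y.mean(),x.min(),x.max(),y.min(),y.max(),len(x))
s=.008
for z in(.086,.062): print([proj('scene',W*[1,1,0]+[i*s,j*s,z]).round(1).tolist() for i in(-1,1) for j in(-1,1)])
"
```

```text
tool_pos: [0.5492, -0.1655, 0.0659]
wrist_force: [-0.1, 0.6, -1.0]
width: 0.498
grip_force: 0.0
tool_pos: [0.553, -0.1669, 0.1513]
wrist_force: [0.5, 0.7, 0.6]
width: 0.5
grip_force: 0.0
tool_pos: [0.442, -0.1846, 0.1459]
wrist_force: [0.0, 0.1, -0.1]
width: 0.0
grip_force: 0.0
tcp [ 0.442  -0.1846  0.1459] yaxis yaw 1.7448 zax [ 7.e-04 -0.e+00 -1.e+00] q [-0.448 -0.038  2.103  0.     1.076 -2.193] F [ 0.   0.1 -0.1]
d tool [0.0008 0.0004 0.0739]<string>:6: RuntimeWarning: Mean of empty slice.
  ret = ret.dtype.type(ret / rcount)
Traceback (most recent call last):
ValueError: zero-size array to reduction operation minimum which has no identity
```

```bash
python3 -c "
from h import *
W=np.array([.5496,-.1655,0])
for n in ('scene','top'):
  a=bot.read_camera(n).astype(int);p=proj(n,W+[0,0,.086]);q=proj(n,W+[0,0,.109]);print(n,p.round(1),q.round(1))
  b=a[:,:,2]-a[:,:,0];u,v=p.round().astype(int);print(b[v-10:v+11,u-8:u+9])
"
```

```text
scene [373.7 209.6] [375.9 202.1]
[[  2   1   1   2   4  11  10   8   2   0   0   1   0   1   0   1   0]
 [  1   1  -1   1   1   6  11  13   7   3   0   1  -1  -1   2   0   0]
 [  0   1   1   1  -1   4  10  12  11   9   2   0   0   0   1   1   0]
 [  0   2   2   2   1   1   7  11  12   9   3   0   0   1   0   2   0]
 [  2   2   1   2   1   0   3   5   8   8   1   1   0   0   2   2   1]
 [  1   1   0   1   3   1   0   1   2   1   1   1   2  -1   0   1  -2]
 [  0   1   2   2  -1   0   1   2   0   0   1   1  -1  -1   0  -2  -6]
 [  0   0   1   1   1   0   0   1   0   1   0   1  -1   1   1   0 -11]
 [  0   0   0   1   0   0   0   0  -1   0   1   0  -1  -1   1  -1 -12]
 [  1   1   1   2   1   1   0   0   1   1   0   0   0   1   1   1 -15]
 [  1   0  -1   1   0  -1   0   1   0   0   1   0   2   0  -1  -2 -15]
 [  1   1   2   1   0   0   1   0   1  -1   1   0   1   0   0   1  -9]
 [ -1   0   1   0   0   0   1  -1   0  -1   1   1   0   0   1   1  -3]
 [ -2   1   1   1   4   5   0   1   0   0   0  -1   0   0   2   1  -2]
 [ -3  -2 -11   5  31  27  11   1   0   0   1   0   1   0   0   0  -1]
 
[... 1249 characters left out ...]
-10  -5  61 153 200 192 193 195 201 188 -39 -18 -16 -16 -16]
 [-15   3 -25 -18  75 168 207 201 203 208 206 140 -37 -18 -16 -16 -16]
 [-26   4 -13  12  82  71  89  65  56  67  43  18 -29 -28 -16 -16 -17]
 [-25   3 -17   2  71  67  60  60  62  44  16  -1 -14 -31 -16 -16 -16]
 [-31   6 -15 -15   3  12   4  -1 -10  -8  -4   0 -12 -30 -15 -16 -16]
 [-32   0   3   2  -1  -2  -3  -2  -6 -12 -17 -23 -21 -30 -16 -16 -16]
 [-30 -14 -25 -29 -30 -28  -7  -8 -10 -11 -11 -30 -16 -28 -16 -16 -16]
 [-28 -19 -29 -13 -15 -15 -15 -16 -16 -15 -15 -22 -25 -27 -16 -16 -17]
 [-27 -15 -26 -14 -15 -15 -16 -15 -15 -16 -16 -14 -31 -28 -14 -16 -16]
 [-22 -25 -26 -14 -16 -15 -15 -15 -16 -16 -15 -15 -30 -20 -27 -16 -17]]
```

The top camera sees the blue cap at (355.1,176.2), against a predicted home position of (355.4,176.5), so it is seated. Next is the hood.

Converted, 0.04 m / 0.8 = 0.05, 0.0008 m / 0.8 = 0.001.

```bash
 echo '[[0.001,0.0005,0.05,0],[0,0,0.0425,0],[0,0,0,0],[0,0,0,0]]' > mv.in && python3 jog.py mv.in |grep -E 'force|pos'; echo '[[-0.0125,0,0,0],[-0.0075,0,0,0],[-0.0075,0,0,0],[-0.0075,0,0,0],[0,0,0,0]]' > mv.in && python3 jog.py mv.in |grep -E 'force|pos';  echo '[[-0.0125,0,0,0],[-0.0125,0,0,0],[-0.0125,0,0,0],[0,0,0,0]]' > mv.in && python3 jog.py mv.in |grep -E 'force|pos'; python3 -c "
from h import *
X=np.array([np.cos(.172),np.sin(.172),0])
W=np.array([.5496,-.1655,.072]);tool(W-.03*X)"
```

```text
tool_pos: [0.4423, -0.1846, 0.073]
wrist_force: [-0.1, 0.3, 0.2]
grip_force: 0.0
tool_pos: [0.4692, -0.1793, 0.0721]
wrist_force: [-0.2, 0.4, 1.5]
grip_force: 0.0
tool_pos: [0.4995, -0.174, 0.0722]
wrist_force: [0.5, -0.2, 0.7]
grip_force: 0.0
tcp [ 0.4995 -0.174   0.0722] yaxis yaw 1.7459 zax [ 1.3e-03  1.0e-04 -1.0e+00] q [-3.830e-01  1.450e-01  2.064e+00  1.000e-03  9.310e-01 -2.129e+00] F [ 0.5 -0.2  0.7]
d tool [-0.0208 -0.0003  0.0002]
```

Converted, -0.006 m / 0.8 = -0.0075.

```bash
 echo '[[-0.0075,0,0,0],[-0.0075,0,0,0]]' > mv.in && python3 jog.py mv.in |grep -E 'force|pos'; echo '[[-0.0038,0,0,0],[-0.0038,0,0,0]]' > mv.in && python3 jog.py mv.in |grep -E 'force|pos';  echo '[[-0.0013,0,0,0],[-0.0013,0,0,0]]' > mv.in && python3 jog.py mv.in |grep -E 'force|pos'; python3 -c "
from h import *
X=np.array([np.cos(.172),np.sin(.172),0])
W=np.array([.5496,-.1655,.072]);tool(W-.03*X)
a=bot.read_camera('scene').astype(int);print((a[:,:,2]-a[:,:,0])[196:232:2,360:386:2])"
```

```text
tool_pos: [0.51, -0.1721, 0.0721]
wrist_force: [-2.1, -1.3, -0.3]
grip_force: 0.9
tool_pos: [0.516, -0.1711, 0.0721]
wrist_force: [-1.4, -0.6, 0.4]
grip_force: 0.8
tool_pos: [0.5173, -0.1709, 0.0721]
wrist_force: [-3.4, -2.6, 2.2]
grip_force: 2.5
tcp [ 0.5173 -0.1709  0.0721] yaxis yaw 1.7457 zax [-1.2e-03 -3.0e-04 -1.0e+00] q [-3.640e-01  1.750e-01  2.029e+00 -1.000e-03  9.390e-01 -2.110e+00] F [-3.4 -2.6  2.2]
d tool [-0.0027 -0.0002  0.0001]
[[  1 -10 -31 -13   1   0   1   1   0   1  -1   1   1]
 [  1   1 -15 -33  -5   1   1   1   3   0   0   0   2]
 [  2   0  -2 -23 -10   1   0   1   1   3   0  -1   2]
 [  1   1   0  -2  18  13   1   2   1   0   1   0   0]
 [  1   1   1   0   3   4   0   0   4  18   0   1   0]
 [  2   1   2  -1   2   1   1   1  10  14   0   1   1]
 [ -4   1   1   1   0   0   0   1  11   2   2   0   1]
 [-22   1   1   1   0   1   2   0  -1   0   2   0   0]
 [-25 -21 -15   3   1   0   1   0  -1   0   2   2   1]
 [-23 -23 -27   4   5   1   0   1   0  -1   0   1   1]
 [-22 -22 -31   8   2   2  -4  -6  -5  -2   0  -2 -21]
 [-23 -24 -18   9   1  -2  -9  -5  -7  -6  -1 -16 -28]
 [-22 -23 -19   9   1  -2  -9  -4  -8  -3  -4 -23 -29]
 [-23 -24 -14   4   2  -5  -9  -4  -7   0  -9 -24 -26]
 [-27 -28 -13 -17  -6  -8  -5  -7  -7  -1 -17 -25 -25]
 [-25 -23 -11 -24 -20 -10  -3  -7  -8  -5 -23 -25 -24]
 [-25 -23 -14 -24 -23 -19 -13 -12 -21 -11 -24 -25 -25]
 [-24 -19 -18 -24 -24 -24 -24 -25 -24  -9 -24 -24 -24]]
```

```bash
 echo '[[-0.0013,0,0,0],[0,0,0,0]]' > mv.in && python3 jog.py mv.in |grep -E 'ist_force|pos'; echo '[[-0.0013,0,0,0],[0,0,0,0]]' > mv.in && python3 jog.py mv.in |grep -E 'ist_force|pos';  echo '[[-0.0013,0,0,0],[0,0,0,0]]' > mv.in && python3 jog.py mv.in |grep -E 'ist_force|pos'
```

```text
tool_pos: [0.5173, -0.1709, 0.0721]
wrist_force: [-6.3, -3.6, 3.8]
tool_pos: [0.5174, -0.1709, 0.0721]
wrist_force: [-8.7, -4.8, 6.3]
tool_pos: [0.5174, -0.1708, 0.0721]
wrist_force: [-11.9, -4.2, 9.1]
```

It has stopped firmly. I'll back off, rise clear, and verify in the top camera.

Converted, -0.06 m / 0.8 = -0.075, -0.05 m / 0.8 = -0.0625.

```bash
 echo '[[0.025,0,0,0],[0.0375,0,-0.0375,0],[0,0,-0.075,0],[0,0.075,-0.0625,0],[0,0.075,0,0]]' > mv.in && python3 jog.py mv.in |grep -E 'ist_force|pos'; echo '[[0,0.075,0,0],[0,0.075,0,0],[0,0.075,0,0],[0,0.075,0,0],[0,0,0,0]]' > mv.in && python3 jog.py mv.in |grep -E 'time|ist_force|pos'; python3 - <<'E'
from h import *
a=bot.read_camera('top').astype(int);p=cv2.imread('pics/top0.png')[:,:,::-1].astype(int)
def m(im):
    b=((im[:,:,2]-im[:,:,0])>25)&(im.max(2)>60)&(im.max(2)<170);b=b.astype(np.uint8)[150:215,335:368]
    n,l,s,c=cv2.connectedComponentsWithStats(b);i=1+s[1:,4].argmax();return s[i],c[i]+[335,150]
for im in (p,a):
    s,c=m(im);print(s,c.round(1),ray('top',*c,.094).round(4))
X=np.array([np.cos(.172),np.sin(.172)])
print((ray('top',*m(a)[1],.094)-ray('top',*m(p)[1],.094))[:2]@X)
F=np.array([.5496,-.1655,.094]);X3=np.r_[X,0]
print("pred shut top front/back",proj('top',F-.019*X3),proj('top',F+.025*X3))
print((a[:,:,2]-a[:,:,0])[160:205:2,340:372:2])
w=bot.read_camera('scene').astype(float)
cap('g.npy');d=np.load('d3.npy');x,y=np.meshgrid(np.arange(295,334),np.arange(222,255))
k=np.load('g.npy');w=np.where((abs(x-314)<6)&(abs(y-238.5)<6),np.maximum(d-k,0).mean(2),0);w[w<6]=0;print((w*x).sum()/w.sum(),(w*y).sum()/w.sum(),w.sum())
E
```

```text
tool_pos: [0.4559, -0.0726, 0.207]
wrist_force: [0.9, 1.2, -0.3]
time: 35.62
tool_pos: [0.4098, 0.1678, 0.2023]
wrist_force: [-0.9, -0.7, -0.1]
[ 17  40  15  18 144] [357.8 197.3] [ 0.4941 -0.1704  0.094 ]
[ 13  16  15  19 149] [354.  173.2] [ 0.5556 -0.16    0.094 ]
0.06244947358528341
pred shut top front/back [357.33192302 182.93797272] [354.56620249 166.19633194]
[[-15 -16 -15 -16 -16 -15 -15 -16 -16 -15 -16 -16 -16 -16 -16  43]
 [-15 -16 -15 -16 -16 -15 -15 -16 -16 -16 -17 -16 -16 -16 -16  29]
 [-15 -15 -15 -15 -16 -17 -17 -16 -17 -18 -16 -15 -17 -16 -16  17]
 [-16 -15 -15 -16  -8  39  47  49  46  44  -9 -15 -15 -16 -16 -28]
 [-16 -15 -15   5  30  41  38  38  38  39  16 -16 -15 -15 -16 -30]
 [-15 -15 -15   4  29  39  38  37  37  37  43 -17 -16 -15 -16 -25]
 [-16 -15 -15 -13  17  39  39  38  38  37  41 -28 -15 -15 -16 -23]
 [-15 -15 -15 -27  11  41  39  38  39  38  42 -23 -15 -15 -16 -16]
 [-16 -15 -15 -33  13  39  -2  12  17  30  43 -19 -15 -15 -15 -16]
 [-15 -15 -15 -27  14  33   1  15  14  28  44 -14 -16 -15 -16 -16]
 [-15 -15 -15 -22  15  29  11  19  23  35  43  25 -16 -15 -16
[... 458 characters left out ...]
-15 -15 -16 -16]
 [-15 -15 -15 -16 -14 -20 -15 -15 -14 -15 -26 -29 -15 -15 -15 -16]
 [-14 -14 -15 -16 -15 -20 -14 -15 -15 -15 -20 -27 -15 -15 -16 -16]
 [-14 -14 -15 -14 -15 -15 -14 -16 -15 -15 -14 -19 -14 -15 -16 -15]
 [-14 -15 -14 -14 -14 -30 -25 -15 -15 -15 -13 -19 -14 -14 -17 -25]
 [-14 -14 -13 -14 -19 -29 -27 -31 -31 -31 -31  -4 -31 -30 -29 -30]]
[[192 126  66 104 178 226 172 101]
 [187 111  63 125 226 238 204 138]
 [180 102  64 146 232 240 213 163]
 [136  76  81 166 232 240 220 226]
 [117  69 100 161 200 234 193 161]
 [ 90  49  72 134 197 232 229 200]]
z [0.41137 0.1629  0.20207] F [ 0.69 -0.22 -0.25] M [-0.013 -0.016  0.009] t 36.12
q6 -1.423
313.88156459404706 237.5800997350787 1426.0
```

The hood has travelled about 60 mm, so it is shut. The 5 is still centred, the block is home and the arm is clear. Handing in.

```bash
python3 -c "
from workcell import bot
print(bot.finish_job())"
```

```text
the job is handed in; nothing more can be done
None
```

The job is handed in at about 36 s: the dial is latched on 5, the blue block is home in the well, the hood is pushed fully shut, the other two blocks were left alone in the rack, and the arm is clear; the judge's result was not shown.

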